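Snap the spare cell into the counter charger's empty bay

ROBOT

A 6-joint arm with a two-finger parallel gripper is mounted at the origin on a cart in front of the work surface, level with it; the furniture and walls round the work are solid. World frame = base frame: x ahead of the robot, y to its left, z up, the work surface at z = 0. Lengths are in m, angles in degrees, forces in N, time in s.
With the tool pointing down it reaches from about 0.35 to 0.85 m from the base axis. Payload 8.1 kg.
Tool frame: the origin (TCP) lies between the finger pads; the fingertips stand 8 mm ahead of it and the grasp point (between the pads) lies 11 mm behind it (ctrl.tcp_to_tips is the distance from the TCP to the fingertips, in m); z points along the fingers, y is the line along which they close (so a half turn about z gives the same grasp; the last joint's range is limited). The gripper opens to 93 mm and grips with 3 to 60 N. Pads are 15 mm wide; open, the fingers measure 128 mm over their backs; the gripper's body (75 mm by 188 mm) begins 65 mm behind the grasp point.
Start: joints at [68.961, 7.471, 85.268, -0, 87.261, -4.893], TCP at [0.167, 0.576, 0.227] pointing down, gripper open.
Joint ranges: [-169.43, 169.43], [-51.17, 129.36], [1.28, 143.12], [-76.62, 256.62], [0, 156.53], [-152.29, 152.29]. Speed limits (degrees/s): [136.94, 136.94, 159.86, 180, 180, 180].

INTERFACE

Orientations are given as a 3x3 rotation matrix whose columns are the frame's x, y, z axes.
In Python, from plant import ctrl gives the robot as it stands.
- The arm moves only by the shell command python3 -m jog 'ROWS' [FORCE]. ROWS is rows parted by semicolons, their numbers by spaces, 1 to 8 of them, each of 5 numbers: the finger opening in m, then dx, dy, dz in m, then a turn about the tool's z in degrees; each row is the pose to reach, as a shift and turn from the pose commanded when the command began, along the tool's axes at that moment; what a row does not reach only later rows make up. A row lasts 1/10 s, in which the tool goes at most 0.05 m and 8.59 degrees, less where a joint would pass 70% of its speed; a pose out of reach is approached as far as the arm can. The fingers move at their own pace and stop on an object; FORCE is the grip in N (left out, the last holds). Time passes only in rows, so rows that do not move let the fingers close. It prints the time, the measured TCP pose, the force, the opening and the grip force at its end.
- ctrl.get_state(): the state, without advancing time (a new reading comes with each control period).
- ctrl.capture(name): name is "scene" or "top" or "wrist"; returns a dict with "color" (480x640x3 uint8, red, green, blue), "depth" (480x640 float32, m along the optical axis (not along the pixel's ray), 0 where there is no reading), "camera_matrix" (3x3 intrinsics, pixels), "cam_to_world" (4x4, takes a point from camera to world coordinates). Camera axes: x right, y down, z forward; pixel columns grow to the right and rows downward; lengths in m; the calibration is good to about 2 mm. A picture is of the moment at which its call begins.
- ctrl.job_done(): hands the job in; it is judged then, once.
The state is a dict: "t": time; "joint_positions": joint angles; "joint_vel": joint speeds; "joint_torque": joint torques, N m; "position": TCP position; "eef_rot": TCP orientation; "force": force on the tool from outside, world axes, zero at the start; "wrist_torque": the same for the moment, N m; "gripper_width": finger opening in m; "grasp_force": force on a finger pad.
Only numpy, scipy, OpenCV 4.12 (cv2) and the standard library are available. Lean on these libraries where they do the work, as an engineer would, in place of code of your own. Each camera call takes 0.05 s, during which the arm holds its last target. There are 200 camera calls.

TASK

Put the card reader's spare cell (the larger of the two loose cells) on charge in the empty bay of the charger: flat end on the coil spring, button end locked down under the retaining lip like its neighbour, lying fully home in the trough. Do not force it, and leave the small cell and the shot glass where they are.

Things in the scene. Friction and masses are not known exactly. Their poses are not given: they have to be found in the camera images.
- cell: The spare cell: plain black-wrapped cylinder, 21 mm in diameter, 70 mm long over all (68 mm body; at one end a steel button 9 mm in diameter stands 2 mm proud; a white band near that end), about 70 g. Starts lying on its side on the counter. Origin on the axis at half of the 70 mm; x axis along the cylinder towards the button end.
- cell_button (a point): Middle of the outer face of the spare cell's button, 35 mm from the cell's origin along its +x.
- charger: Grey two-bay desk charger, fixed, 112 x 90 mm, 54 mm high at the back. Origin: centre of its underside; x points level from the low spring end (near the robot) to the high lip end. Two parallel bays (troughs) rise towards +x at 10 degrees. The bay at y = +24 mm already holds such a cell (part of the charger); the one at y = -24 mm is empty.
- bay_floor (a point): Point on the floor of the empty bay, mid-width, 30 mm up the slope from the free spring pad. The trough is 24 mm wide between two rails whose tops stand 13.5 mm above the floor (square to it). Along the slope from the free pad, the floor runs from -20 mm (block behind the spring) to 64.5 mm (contact plate).
- bay_pad: Spring pad of the empty bay: steel disc, 12 mm across, before a coil spring at the low end. Origin: centre of its face, 10.5 mm above the floor. Its x points up the bay's slope to the contact plate, its z square to the floor. It slides back along -x up to 16 mm at 0.6 N/mm and springs out again. A seated cell holds it 5.5 mm in; to pass the lip the cell must push it about 10 to 12 mm in.
- bay_contact (a point): Centre of the contact plate at the upper end of the empty bay, 10.5 mm above the floor, 64.5 mm up the slope from the free pad. A seated cell's button rests on this point, the cell parallel to the floor.
- bay_lip (a point): Middle of the upper front edge line of the empty bay's forked retaining lip, 58.5 mm up the slope from the free pad, 22.5 mm above the floor. Two prongs, 13 mm apart, overhang the bay from here to the contact plate, 19.5 to 22.5 mm above the floor; the end block behind is as high and ends at 76.5 mm. A cell laid flat end on the pad, button end on the block, lies 0.37 rad to the floor.
- small_cell: A smaller cell of the same look, 14.5 mm in diameter and 50.5 mm long, lying on the counter; not for this charger. Origin at its middle, x axis along it. Leave it alone.
- shot_glass: Empty shot glass, 48 mm in diameter, 61 mm tall, standing on the counter. Origin at the centre of its foot. Leave it alone.
Mind the look-alikes: they are no part of the job. What is shaped like the charger but red or yellow is not meant.

How it is judged (in metres and radians):
At the end, for the whole second after the job is handed in: The spare cell lies at rest in the empty bay, its button within 4 mm of the centre of the contact plate under the lip and its axis within 0.06 rad of the bay's, flat end on the spring pad (distance between cell_button and bay_contact below 0.004 m and angle between the x axis of cell and the x axis of bay_pad, either way round below 0.06 rad and linear speed of cell below 0.02 m/s and angular speed of cell below 0.3 rad/s); the robot touches nothing.
It fails at once if the cell is forced: more than 45 N between cell and charger (contact force between cell and charger above 45 N).
It fails at once if the small cell is moved by more than 30 mm (distance of small_cell from where it was at the start of the episode above 0.03 m).
It fails at once if the shot glass is moved by more than 30 mm or tipped over (distance of shot_glass from where it was at the start of the episode above 0.03 m or angle between shot_glass's own z axis and vertical above 0.5 rad).
It also fails if it takes over 51 s, if anything falls off the work surface, if the arm or the gripper's body presses on something with over 40 N, if the wrist force passes 120 N, or if a joint passes its speed limit or range.

## Working session

There is one attempt and no reset: what is moved stays moved. The work goes in short steps, Python scripts to look and compute and a shell command to move; the robot and the scene stay as the last step left them, time stands still between calls to the robot, and variables do not carry over. Pictures are saved under pics/ and viewed, at most 14 in all, crops included, and the job is handed in when it is done.

```bash
mkdir -p pics; ls; python3 - <<'E'
from plant import ctrl
import cv2,numpy as np
for n in("scene","top"):
    c=ctrl.capture(n); cv2.imwrite(f"pics/{n}0.png",c["color"][:,:,::-1]); np.savez(f"{n}0.npz",**c)
    print(n,c["camera_matrix"].round(1).tolist(),c["cam_to_world"].round(3).tolist())
s=ctrl.get_state();print(s["t"],s["position"],np.round(s["eef_rot"],3),s["gripper_width"],s["force"])
E
```

```text
pics
scene [[540.5, 0.0, 313.2], [0.0, 540.5, 241.5], [0.0, 0.0, 1.0]] [[0.898, -0.222, 0.379, 0.176], [-0.439, -0.426, 0.791, -0.779], [-0.014, -0.877, -0.48, 0.528], [0.0, 0.0, 0.0, 1.0]]
top [[442.7, 0.0, 314.4], [0.0, 442.7, 243.0], [0.0, 0.0, 1.0]] [[-0.022, -0.99, 0.141, 0.441], [-1.0, 0.019, -0.019, -0.033], [0.017, -0.142, -0.99, 0.908], [0.0, 0.0, 0.0, 1.0]]
0.1 [0.1666451  0.57588749 0.22570788] [[-0.961  0.278 -0.001]
 [ 0.278  0.961 -0.002]
 [ 0.    -0.002 -1.   ]] 0.09323088998678633 [0.44115414 0.40805194 0.4282549 ]
```

View pics/top0.png

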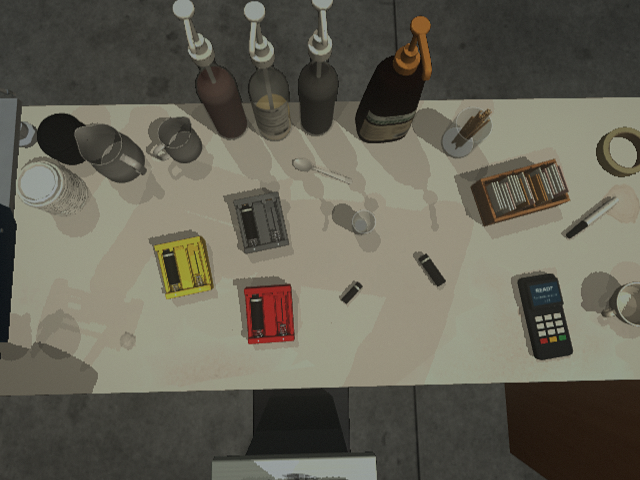

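View pics/scene0.png

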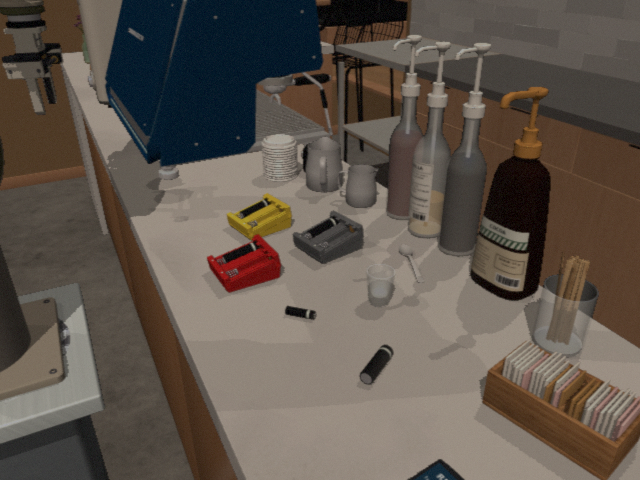

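The top view shows two loose cells at (350,292) and (431,269). There are also cells seated in the yellow (183,268), red (268,313) and grey (248,220) chargers. The larger loose cell is the one at (431,269), and the grey charger at (261,220) is the target, with its right-hand bay (y−) empty. The shot glass is at (360,222). Next I'll check this in one close crop.

```bash
cat > h.py <<'E'
import numpy as np,cv2
def cloud(c):
    K=c["camera_matrix"];T=c["cam_to_world"];d=c["depth"]
    v,u=np.mgrid[0:480,0:640]
    p=np.stack([(u-K[0,2])/K[0,0]*d,(v-K[1,2])/K[1,1]*d,d],-1)
    return p@T[:3,:3].T+T[:3,3]
def ray(c,uv,z):
    K=c["camera_matrix"];T=c["cam_to_world"]
    r=T[:3,:3]@np.array([(uv[0]-K[0,2])/K[0,0],(uv[1]-K[1,2])/K[1,1],1]);o=T[:3,3]
    return o+r*(z-o[2])/r[2]
def proj(c,p):
    K=c["camera_matrix"];T=c["cam_to_world"]
    q=T[:3,:3].T@(np.asarray(p)-T[:3,3]);q=K@q;return q[:2]/q[2]
E
python3 - <<'E'
import numpy as np,cv2
from h import *
t=dict(np.load("top0.npz"));s=dict(np.load("scene0.npz"))
f=lambda i:i[:,:,::-1]
A=cv2.resize(f(t["color"])[180:260,220:300],(400,400),interpolation=2)
B=cv2.resize(f(t["color"])[240:310,330:450],(400,233),interpolation=2)
C=cv2.resize(f(s["color"])[205:270,285:375],(400,289),interpolation=2)
D=cv2.resize(f(s["color"])[295:395,280:400],(320,267),interpolation=2)
o=np.zeros((600,800,3),np.uint8);o[:400,:400]=A;o[:233,400:]=B;o[233:522,400:]=C;o[400:600,:240]=cv2.resize(D,(240,200));cv2.imwrite("pics/crop1.png",o)
for n,c in(("top",t),("scene",s)):
    P=cloud(c); 
    tab=(abs(P[...,0]-.5)<.2)&(abs(P[...,1])<.3)&(abs(P[...,2])<.01)
    print(n,"table z",np.median(P[...,2][tab]))
    # dark cells
    g=c["color"].max(-1); 
    m=((g<60)&(P[...,2]<.035)&(P[...,2]>.004)&(P[...,0]>.25)&(P[...,0]<.6)&(P[...,1]<0)&(P[...,1]>-.4)).astype(np.uint8)
    k,l,st,ce=cv2.connectedComponentsWithStats(m)
    for i in range(1,k):
        if st[i,4]>40:
            q=P[l==i];uv=np.argwhere(l==i)[:,::-1]
            w=q[:,:2]-q[:,:2].mean(0);e=np.linalg.svd(w,full_matrices=0)[2][0];a=w@e
            print(st[i],ce[i].round(1),q.mean(0).round(4),"maxz",np.percentile(q[:,2],95).round(4),"dir",e.round(3),"len",np.ptp(a).round(4))
    # charger
    r=c["color"].astype(int);grey=(np.ptp(r,axis=-1)<22)
    m=((P[...,2]>.012)&(P[...,2]<.065)&(P[...,0]>.38)&(P[...,0]<.62)&(P[...,1]<.15)&(P[...,1]>-.02)&grey).astype(np.uint8)
    k,l,st,ce=cv2.connectedComponentsWithStats(m)
    i=1+st[1:,4].argmax();q=P[l==i]
    print("charger",st[i],cv2.minAreaRect(q[:,:2].astype(np.float32)),"z",np.percentile(q[:,2],[1,50,99]).round(4))
E
```

```text
top table z 0.0019722311275237048
[422 259  23  27 256] [433.3 272.2] [ 0.5033 -0.289   0.0208] maxz 0.0247 dir [-0.844 -0.536] len 0.0545
[342 286  16  17 119] [349.5 294.4] [ 0.4625 -0.119   0.0151] maxz 0.0181 dir [-0.717  0.697] len 0.0355
charger [ 238  216   51   37 1464] ((0.5913457870483398, 0.051418524235486984), (0.0722343772649765, 0.090093694627285), 10.707951545715332) z [0.0162 0.0349 0.0469]
scene table z -0.0014287631284508051
[286 306  21  11 143] [295.6 311.1] [ 0.4569 -0.1224  0.01  ] maxz 0.0134 dir [ 0.707 -0.707] len 0.0344
[361 349  29  34 429] [376.3 363.9] [ 0.5023 -0.295   0.0166] maxz 0.0201 dir [-0.844 -0.537] len 0.0577
charger [ 293  221   52   39 1184] ((0.5894079208374023, 0.05022914335131645), (0.07731744647026062, 0.09277518838644028), 11.103922843933105) z [0.0127 0.0294 0.0427]
```

View pics/crop1.png

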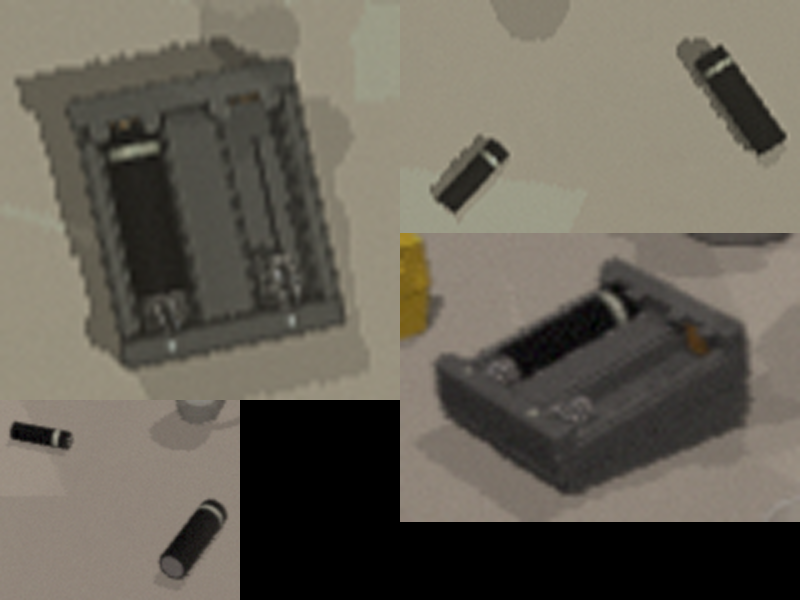

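The crop confirms it. The larger cell is at top (431,269), with its banded button end at the upper left. The grey charger's right-hand bay is empty, showing its spring, copper contact and forked lip. I'm moving to hover over the cell with the tool's x axis along it.

```bash
R='0.05 -.561 -.74 .02 131.5'
python3 -m jog '0.05 -.561 -.74 .02 131.5;0.05 -.561 -.74 .02 131.5;0.05 -.561 -.74 .02 131.5;0.05 -.561 -.74 .02 131.5;0.05 -.561 -.74 .02 131.5;0.05 -.561 -.74 .02 131.5;0.05 -.561 -.74 .02 131.5;0.05 -.561 -.74 .02 131.5'; python3 -c "
from plant import ctrl
s=ctrl.get_state();print(s['position'],s['eef_rot'].round(4),s['joint_positions'])"
```

```text
t: 0.9
position: [0.3103, 0.2012, 0.2177]
eef_rot: [[-0.083, 0.997, 0.0], [0.997, 0.083, 0.0], [0.0, 0.0, -1.0]]
force: [1.6, 1.0, 0.3]
gripper_width: 0.0502
grasp_force: 0.0
[0.31026108 0.20123628 0.21772755] [[-8.340e-02  9.965e-01  2.000e-04]
 [ 9.965e-01  8.340e-02  1.000e-04]
 [ 0.000e+00  2.000e-04 -1.000e+00]] [ 2.50126103e+01 -3.07225228e+01  1.19338221e+02 -3.19592976e-03
  9.13705108e+01  2.02297948e+01]
```

```bash

python3 -m jog '0.05 -.505 .149 .015 62;0.05 -.505 .149 .015 62;0.05 -.505 .149 .015 62;0.05 -.505 .149 .015 62;0.05 -.505 .149 .015 62;0.05 -.505 .149 .015 62;0.05 -.505 .149 .015 62;0.05 -.505 .149 .015 62' >/dev/null; python3 -c "
from plant import ctrl
s=ctrl.get_state();print(s['position'],s['eef_rot'].round(4),s['joint_positions'])"
```

```text
[ 0.45718428 -0.17109189  0.2062245 ] [[ 8.411e-01  5.409e-01 -1.000e-04]
 [ 5.409e-01 -8.411e-01  2.000e-04]
 [ 0.000e+00 -3.000e-04 -1.000e+00]] [-2.65454076e+01 -9.51592672e+00  1.04184680e+02  9.85734885e-03
  8.53435463e+01  3.07118817e+01]
```

```bash

python3 -m jog '0.05 -.028 .123 0 0;0.05 -.028 .123 0 0;0.05 -.028 .123 0 0;0.05 -.028 .123 0 0;0.05 -.028 .123 0 0' >/dev/null; python3 - <<'E'
from plant import ctrl
import cv2,numpy as np
from h import *
s=ctrl.get_state();print(s['t'],s['position'],s['eef_rot'].round(4).tolist())
c=ctrl.capture("wrist");np.savez("w1.npz",**c);cv2.imwrite("pics/w1.png",c["color"][:,:,::-1])
print(c["camera_matrix"].round(1).tolist(),c["cam_to_world"].round(3).tolist())
P=cloud(c);g=c["color"].max(-1)
print("z",np.percentile(P[...,2][c["depth"]>0],[5,50,95]))
tz=np.median(P[...,2][(c["depth"]>0)&(abs(P[...,2])<.01)])
m=((g<60)&(P[...,2]>tz+.006)&(P[...,2]<.04)).astype(np.uint8)
k,l,st,ce=cv2.connectedComponentsWithStats(m)
for i in range(1,k):
    if st[i,4]>300: print(st[i],ce[i],P[l==i].mean(0),tz,cv2.minAreaRect(np.argwhere(l==i)[:,::-1].astype(np.float32)))
E
```

```text
2.2 [ 0.50027896 -0.28703532  0.20574281] [[0.8383, 0.5452, -0.0015], [0.5452, -0.8383, 0.0014], [-0.0005, -0.0019, -1.0]]
[[330.5, 0.0, 318.1], [0.0, 330.5, 238.8], [0.0, 0.0, 1.0]] [[0.546, -0.806, -0.229, 0.563], [-0.838, -0.526, -0.147, -0.246], [-0.002, 0.273, -0.962, 0.363], [0.0, 0.0, 0.0, 1.0]]
z [-2.14891359e-03  1.40794852e-04  3.17561880e-01]
[ 458  117   56   89 1444] [484.46191136 159.90166205] [ 0.64099906 -0.39187956  0.02368211] -0.0008022699827304192 ((485.0335693359375, 158.38189697265625), (16.916255950927734, 98.47373962402344), 24.386371612548828)
[144 153  36  19 433] [161.34180139 162.13394919] [ 0.45980289 -0.11817795  0.01219625] -0.0008022699827304192 ((161.30686950683594, 162.18885803222656), (13.387666702270508, 34.0482177734375), 76.60750579833984)
[313 193  19  51 902] [321.67960089 217.4556541 ] [ 0.50252127 -0.28874609  0.01789351] -0.0008022699827304192 ((321.9999694824219, 218.0), (17.999996185302734, 49.99999237060547), 0.0)
[556 291  45  13 492] [579.35569106 297.23373984] [ 0.58596848 -0.59104986  0.01244983] -0.0008022699827304192 ((578.0, 297.0), (12.0, 44.0), 90.0)
[375 380  25  34 476] [386.38655462 401.44117647] [ 0.34779748 -0.48851931  0.01541839] -0.0008022699827304192 ((383.8165588378906, 399.5550537109375), (34.481746673583984, 21.55109214782715), 73.3007583618164)
```

View pics/w1.png

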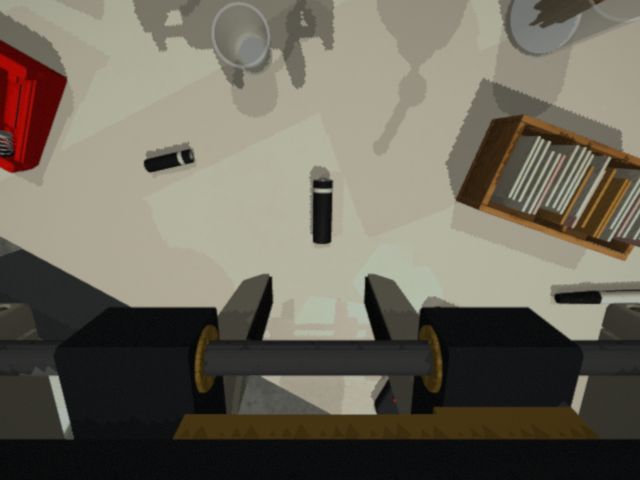

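The wrist view shows the cell upright in the image: button end at about (322,178), flat end at about (322,243). The small cell is at (168,158) and the glass at (241,35), both well clear. Next I'll compute the cell's ends and axis, and the charger pose.

```bash
python3 - <<'E'
import numpy as np,cv2
from h import *
c=dict(np.load("w1.npz"));g=c["color"].max(-1).astype(int)
print("col322",g[170:250,322].tolist())
for v in(200,215,235): print(v,g[v,305:340].tolist())
t=dict(np.load("top0.npz"));s=dict(np.load("scene0.npz"))
for n,c,bias in(("top",t,.002),("scene",s,-.0014)):
    P=cloud(c);r=c["color"].astype(int);grey=(np.ptp(r,axis=-1)<22)&(r.max(-1)<130)
    m=((P[...,2]>bias+.01)&(P[...,2]<.065)&(P[...,0]>.45)&(P[...,0]<.70)&(P[...,1]<.15)&(P[...,1]>-.03)&grey).astype(np.uint8)
    k,l,st,ce=cv2.connectedComponentsWithStats(m);i=1+st[1:,4].argmax();q=P[l==i]
    print(n,st[i],cv2.minAreaRect(q[:,:2].astype(np.float32)),"z",np.percentile(q[:,2]-bias,[1,50,99]).round(4))
    if n=="top":
        hull=cv2.approxPolyDP(cv2.convexHull(np.argwhere(l==i)[:,::-1].astype(np.int32)),3,True)[:,0]
        print(hull.tolist())
E
```

```text
col322 [126, 125, 126, 126, 120, 116, 114, 98, 89, 92, 97, 65, 28, 21, 21, 23, 22, 27, 75, 157, 184, 183, 139, 74, 30, 22, 24, 23, 23, 24, 24, 23, 24, 24, 24, 24, 25, 24, 23, 27, 26, 26, 26, 25, 25, 26, 25, 25, 28, 27, 27, 28, 27, 28, 27, 28, 28, 28, 29, 29, 29, 28, 31, 30, 28, 29, 29, 27, 30, 29, 28, 29, 30, 55, 134, 160, 163, 168, 175, 179]
200 [179, 179, 180, 178, 172, 151, 126, 100, 44, 15, 12, 13, 19, 21, 20, 20, 23, 24, 23, 24, 23, 23, 19, 18, 15, 15, 40, 120, 169, 175, 175, 175, 174, 175, 174]
215 [179, 180, 180, 178, 172, 150, 125, 98, 40, 12, 14, 13, 19, 20, 24, 21, 26, 26, 26, 25, 23, 21, 18, 20, 15, 22, 68, 132, 171, 175, 175, 174, 175, 176, 176]
235 [179, 178, 180, 179, 180, 178, 170, 131, 48, 12, 16, 18, 18, 20, 24, 26, 29, 29, 28, 25, 23, 19, 17, 15, 15, 41, 119, 170, 174, 174, 175, 175, 176, 177, 178]
top [ 233  191   56   62 2457] ((0.6083361506462097, 0.05473355948925018), (0.10698185861110687, 0.0900208055973053), 10.948593139648438) z [0.0149 0.035  0.055 ]
[[288, 243], [245, 252], [233, 201], [277, 191]]
scene [ 293  211   71   51 2109] ((0.6061540246009827, 0.0534290075302124), (0.1113535687327385, 0.0928000956773758), 11.435989379882812) z [0.0107 0.0323 0.0536]
```

```bash
python3 - <<'E'
import numpy as np
from h import *
c=dict(np.load("w1.npz"))
f=ray(c,(321.3,243.3),.021);b=ray(c,(321.7,181.3),.021)
d=(b-f)[:2];L=np.hypot(*d);d/=L
print(f,b,"len",L,"yaw",np.degrees(np.arctan2(d[1],d[0])))
o=f[:2]+d*.035;o2=b[:2]-d*.033
print("origin",o,o2)
tcp=np.array([.50027896,-.28703532]);tx=np.array([.8383,.5452]);ty=np.array([.5452,-.8383])
for k in(o,o2):print("tool delta",(k-tcp)@tx,(k-tcp)@ty)
E
```

```text
[ 0.47919306 -0.30355076  0.021     ] [ 0.53485599 -0.26754087  0.021     ] len 0.06629535477877982 yaw 32.89994660139847
origin [ 0.50857977 -0.28453968] [ 0.50714852 -0.2854656 ]
tool delta 0.008319193575689946 0.002433510579673979
tool delta 0.0066145619229365255 0.0024293878257856207
```

```bash

python3 -m jog '0.05 .0215 .0024 .1 0;0.05 .0215 .0024 .1 0;0.05 .0215 .0024 .16 0;0.05 .0215 .0024 .18 0;0.05 .0215 .0024 .1925 0;0.05 .0215 .0024 .1925 0;0.05 .0215 .0024 .1925 0'; python3 -m jog '0.01 0 0 0 0;0.01 0 0 0 0;0.01 0 0 0 0;0.01 0 0 0 0;0.01 0 0 0 0' 12
```

```text
t: 2.95
position: [0.5214, -0.2777, 0.0164]
eef_rot: [[0.837, 0.547, 0.002], [0.547, -0.837, -0.001], [0.001, 0.003, -1.0]]
force: [0.7, -0.7, 0.4]
gripper_width: 0.0503
grasp_force: 0.0
t: 3.45
position: [0.5205, -0.2778, 0.0147]
eef_rot: [[0.838, 0.546, 0.001], [0.546, -0.838, -0.001], [0.0, 0.001, -1.0]]
force: [-0.5, -0.4, 3.4]
gripper_width: 0.0205
grasp_force: 12.0
```

```bash

python3 -m jog '0.01 0 0 -.04 0;0.01 0 0 -.09 0;0.01 0 0 -.14 0;0.01 0 0 -.18 0;0.01 .05 -.05 -.19 8;0.01 .08 -.09 -.19 16;0.01 .11 -.13 -.19 22;0.01 .14 -.16 -.19 22' >/dev/null; python3 - <<'E'
from plant import ctrl
s=ctrl.get_state();print(s['t'],s['position'],s['eef_rot'].round(4).tolist(),s["gripper_width"],s["force"])
E
```

```text
4.25 [ 0.5473035  -0.07915754  0.20418156] [[0.9822, 0.1878, 0.0], [0.1878, -0.9822, 0.0], [0.0, -0.0, -1.0]] 0.020449679633196497 [ 0.86869972  0.20009306 -0.72876185]
```

```bash

python3 -m jog '0.01 .02 -.045 0 0;0.01 .038 -.092 0 0;0.01 .038 -.092 0 0;0.01 .038 -.092 0 0;0.01 .038 -.092 0 0' >/dev/null; python3 - <<'E'
from plant import ctrl
import cv2,numpy as np
from h import *
s=ctrl.get_state();print(s['t'],s['position'],s['eef_rot'].round(4).tolist(),s["force"])
c=ctrl.capture("wrist");np.savez("w2.npz",**c)
d=ctrl.capture("scene");np.savez("s2.npz",**d)
o=np.zeros((480,800,3),np.uint8)
o[:,:440]=c["color"][:,100:540,::-1]
o[:360,440:]=cv2.resize(d["color"][170:290,260:380,::-1],(360,360),interpolation=2)
cv2.imwrite("pics/w2.png",o)
P=cloud(c);print("tz",np.median(P[...,2][(c["depth"]>0)&(abs(P[...,2])<.01)]))
E
```

```text
4.75 [0.5670363  0.01591981 0.20377294] [[0.9814, 0.1921, -0.0007], [0.1921, -0.9814, -0.0005], [-0.0007, 0.0003, -1.0]] [ 0.55386289 -0.32484362 -0.39375679]
tz -0.0008017256934297334
```

View pics/w2.png

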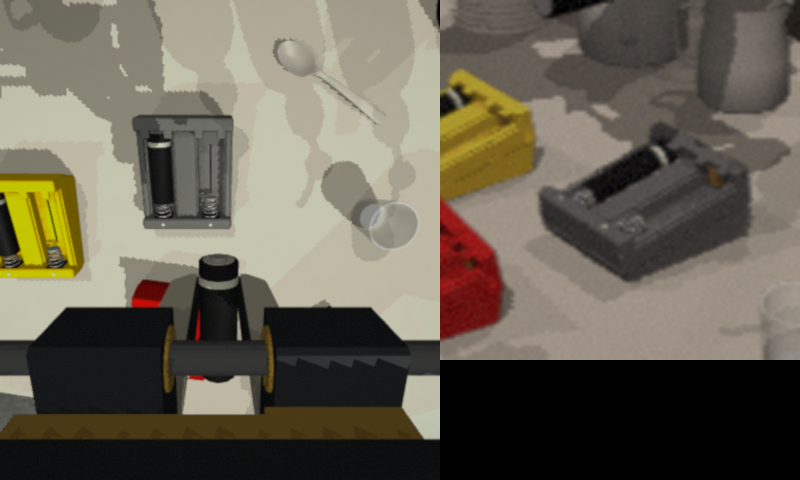

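The wrist view shows the cell held at about (318,260), button end forward. The grey charger spans u 233–332 and v 116–228, with its empty bay near u≈308. Next I'll measure the bay and the tilt of the held cell from depth.

```bash
python3 - <<'E'
import numpy as np,cv2
from h import *
c=dict(np.load("w2.npz"));P=cloud(c)+[0,0,.0008];r=c["color"].astype(int)
v,u=np.mgrid[0:480,0:640]
box=(u>225)&(u<345)&(v>105)&(v<235)
m=(box&(P[...,2]>.012)&(P[...,2]<.07)&(P[...,0]<.72)).astype(np.uint8)
k,l,st,ce=cv2.connectedComponentsWithStats(m);i=1+st[1:,4].argmax();q=P[l==i]
rc=cv2.minAreaRect(q[:,:2].astype(np.float32));print(rc,np.percentile(q[:,2],[1,50,99,100]))
# yaw from front top edge and rails: hull in image
print(cv2.approxPolyDP(cv2.convexHull(np.argwhere(l==i)[:,::-1].astype(np.int32)),3,True)[:,0].tolist())
ctr=np.array(rc[0]);
yaw=np.radians(rc[2] if rc[2]<45 else rc[2]-90);R=np.array([[np.cos(yaw),-np.sin(yaw)],[np.sin(yaw),np.cos(yaw)]])
L=(q[:,:2]-ctr)@R
print("yaw",np.degrees(yaw),"ext",L.min(0),L.max(0))
for y0 in(-.024,.0,-.040,-.0085):
    print("y",y0,[(int(1000*x),round(float(1000*np.median(q[(abs(L[:,0]-x)<.003)&(abs(L[:,1]-y0)<.0025),2])),1)) for x in np.arange(-.053,.056,.006) if ((abs(L[:,0]-x)<.003)&(abs(L[:,1]-y0)<.0025)).any()])
for x0 in(-.01,0.01,.02):
    print("x",x0,[(int(1000*y),round(float(1000*np.median(q[(abs(L[:,0]-x0)<.006)&(abs(L[:,1]-y)<.0012),2])),1)) for y in np.arange(-.046,.046,.003) if ((abs(L[:,0]-x0)<.006)&(abs(L[:,1]-y)<.0012)).any()])
# held cell
mm=(u>270)&(u<360)&(v>252)&(v<335)&(r.max(-1)<70)&(P[...,2]>.1)&(P[...,2]<.23)
tc=np.array([.567,.0159,.2038]);Rt=np.array([[.9814,.1921,-.0007],[.1921,-.9814,-.0005],[-.0007,.0003,-1]])
for vv in range(258,345,8):
    s=(v==vv)&(u>300)&(u<336)&(P[...,2]>.1)&(P[...,2]<.25)
    if s.any(): print(vv,((np.median(P[s],0)-tc)@Rt).round(4), r[vv,318])
E
```

```text
((0.608202338218689, 0.056735407561063766), (0.11039349436759949, 0.0903235524892807), 10.952295303344727) [0.0154918  0.03545617 0.05412986 0.05532546]
[[331, 115], [330, 227], [246, 228], [233, 117]]
yaw 10.952295303344727 ext [-0.05519677 -0.04516178] [0.05519678 0.04516179]
y -0.024 [(-53, 34.3), (-47, 35.2), (-41, 27.5), (-35, 21.3), (-29, 23.3), (-23, 28.3), (-17, 19.3), (-11, 20.4), (-5, 21.5), (0, 22.8), (6, 23.7), (12, 24.5), (18, 25.6), (24, 27.0), (30, 27.9), (36, 29.4), (42, 52.6), (48, 53.1), (54, 36.5)]
y 0.0 [(-53, 34.3), (-47, 35.6), (-41, 29.1), (-35, 30.0), (-29, 31.2), (-23, 32.0), (-17, 33.0), (-11, 34.0), (-5, 35.1), (0, 36.2), (6, 37.4), (12, 38.2), (18, 39.5), (24, 40.3), (30, 41.3), (36, 43.1), (42, 52.5), (48, 53.1), (54, 36.3)]
y -0.04 [(-53, 34.6), (-47, 34.9), (-41, 28.9), (-35, 29.6), (-29, 30.6), (-23, 31.5), (-17, 32.7), (-11, 33.6), (-5, 35.1), (0, 35.9), (6, 36.7), (12, 38.0), (18, 39.5), (24, 40.0), (30, 41.0), (36, 42.9), (42, 52.7), (48, 53.5), (54, 43.8)]
y -0.0085 [(-53, 34.5), (-47, 35.4), (-41, 29.1), (-35, 29.7), (-29, 30.4), (-23, 31.7), (-17
[... 1057 characters left out ...]
5, 26.1), (-12, 26.7), (-9, 38.9), (-6, 39.4), (-3, 39.4), (0, 39.3), (2, 39.8), (5, 39.7), (8, 39.7), (11, 37.0), (14, 37.3), (17, 44.2), (20, 46.0), (23, 46.9), (26, 46.4), (29, 45.4), (32, 43.0), (35, 33.9), (38, 38.2), (41, 39.6), (44, 36.6)]
258 [ 0.0197 -0.0008  0.0039] [78 77 73]
266 [ 0.0181 -0.0006 -0.0049] [24 24 22]
274 [ 0.014  -0.0007 -0.0047] [13 15 14]
282 [ 0.0097 -0.0007 -0.0055] [104 106  92]
290 [ 0.005  -0.0006 -0.005 ] [35 36 31]
298 [ 0.0006 -0.0007 -0.005 ] [27 27 26]
306 [-0.0037 -0.0007 -0.0049] [26 25 25]
314 [-0.0087 -0.0007 -0.0048] [25 25 24]
322 [-0.013  -0.0008 -0.0049] [23 21 22]
330 [-0.0178 -0.0008 -0.0046] [21 23 22]
338 [-0.0223 -0.0009 -0.0047] [22 24 22]
```

```bash
python3 - <<'E'
from plant import ctrl
import numpy as np
s=ctrl.get_state();p=s['position'];R=s['eef_rot'];print(s['t'],p,R.round(4).tolist())
d=np.array([.6402,.0389,.095])-p;print(d@R)
E
```

```text
4.85 [0.56715303 0.01527049 0.20396512] [[0.9817, 0.1906, -0.0003], [0.1906, -0.9817, -0.0003], [-0.0003, 0.0002, -1.0]]
[ 0.07624716 -0.00930052  0.10893797]
```

```bash

python3 -m jog '0.01 .04 -.0086 .03 0;0.01 .0762 -.0086 .06 0;0.01 .0762 -.0086 .09 0;0.01 .0762 -.0086 .109 0;0.01 .0762 -.0086 .109 0;0.01 .0762 -.0086 .109 0;0.01 .0762 -.0086 .109 0' >/dev/null; python3 - <<'E'
from plant import ctrl
import cv2,numpy as np
from h import *
s=ctrl.get_state();print(s['t'],s['position'],s['eef_rot'].round(4).tolist(),s["force"])
c=ctrl.capture("wrist");np.savez("w3.npz",**c)
d=ctrl.capture("scene");np.savez("s3.npz",**d)
o=np.zeros((480,800,3),np.uint8)
o[:,:440]=c["color"][:,100:540,::-1]
o[:360,440:]=cv2.resize(d["color"][170:290,260:380,::-1],(360,360),interpolation=2)
cv2.imwrite("pics/w3.png",o)
E
```

```text
5.55 [0.64169365 0.03906713 0.09742612] [[0.9815, 0.1914, 0.0033], [0.1914, -0.9815, -0.0001], [0.0032, 0.0008, -1.0]] [ 0.03954659  0.69381952 -0.34083289]
```

View pics/w3.png

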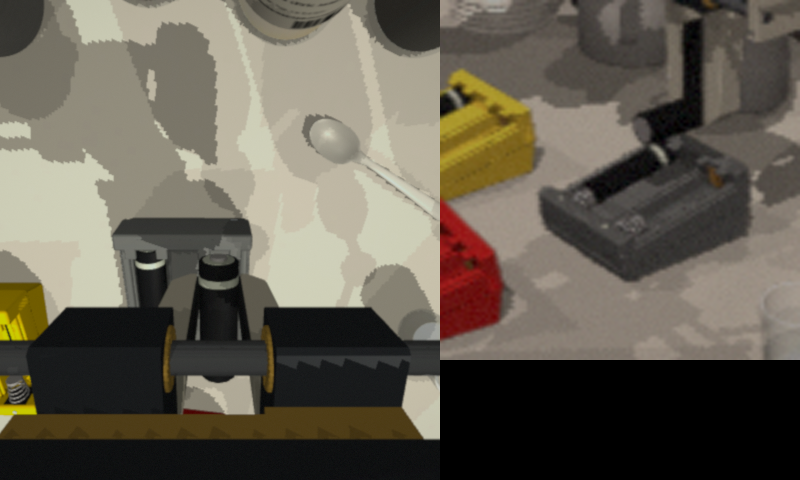

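The wrist view shows the cell over the grey charger's right-hand bay, with the block front at v≈235 spanning u 213–352 and the cell at u≈318. I'll check the lateral alignment numerically.

```bash
python3 - <<'E'
import numpy as np,cv2
from h import *
from plant import ctrl
s=ctrl.get_state();p=s['position'];R=s['eef_rot'];print(p)
c=dict(np.load("w3.npz"));P=cloud(c);T=(P-p)@R;g=c["color"].max(-1)
for v in range(222,252,3):
    row=T[v];ok=(P[v,:,2]>.045)&(P[v,:,2]<.058)&(np.arange(640)>200)&(np.arange(640)<365)
    i=np.where(ok)[0]
    if len(i): print(v,i.min(),i.max(),row[i.min()].round(4),row[i.max()].round(4),P[v,i,2].mean().round(4))
for v in(262,275,300,320):
    ok=(P[v,:,2]>.075)&(P[v,:,2]<.112)&(abs(np.arange(640)-318)<28);i=np.where(ok)[0]
    print(v,i.min(),i.max(),T[v,i.min()].round(4),T[v,i.max()].round(4),T[v,318].round(4))
E
```

```text
[0.64176014 0.03945885 0.0975345 ]
231 216 351 [ 0.0215 -0.0661  0.0492] [0.0209 0.0212 0.0517] 0.0481
234 213 351 [ 0.0204 -0.0671  0.0459] [0.0205 0.0206 0.0457] 0.052
237 212 352 [ 0.0185 -0.0678  0.0456] [0.0187 0.0213 0.0452] 0.0528
240 213 352 [ 0.0169 -0.0669  0.0443] [0.0163 0.0215 0.0466] 0.0524
243 213 352 [ 0.0142 -0.0678  0.0467] [0.0139 0.0217 0.0478] 0.052
246 214 351 [ 0.0125 -0.067   0.0457] [0.0122 0.021  0.0469] 0.0516
249 215 350 [ 0.0103 -0.0667  0.0462] [0.0103 0.0203 0.0463] 0.0512
262 299 338 [ 0.017  -0.0101  0.003 ] [0.0169 0.01   0.0034] [ 0.0185 -0.0003 -0.001 ]
275 291 345 [ 0.0087 -0.0146  0.006 ] [0.0084 0.014  0.0067] [ 0.0128 -0.0003 -0.0043]
300 297 340 [ 0.004  -0.0103 -0.014 ] [ 0.0035  0.0102 -0.013 ] [-0.0001 -0.0003 -0.0056]
320 300 337 [-0.0168 -0.0101  0.0039] [-0.0163  0.01    0.0031] [-0.0116 -0.0003 -0.0052]
```

Referenced to the 12 mm end block, the pad sits about 5 mm nearer the robot than I first took. I'm correcting dx by −7.4 mm and dy by +1 mm, then lowering with a light grip so the button end tips up on the block.

```bash

python3 -m jog '0.01 -.0074 .001 .01 0;0.01 -.0074 .001 .02 0;0.01 -.0074 .001 .024 0;0.01 -.0074 .001 .024 0' 6;python3 -m jog '0.01 0 0 .003 0;0.01 0 0 .006 0;0.01 0 0 .006 0';python3 -m jog '0.01 0 0 .003 0;0.01 0 0 .005 0;0.01 0 0 .005 0'
```

```text
t: 6.05
position: [0.6322, 0.0375, 0.0694]
eef_rot: [[0.981, 0.192, -0.003], [0.192, -0.981, 0.0], [-0.003, -0.001, -1.0]]
force: [0.2, 0.4, -0.6]
gripper_width: 0.0208
grasp_force: 6.0
t: 6.35
position: [0.6333, 0.0375, 0.0648]
eef_rot: [[0.981, 0.193, -0.0], [0.193, -0.981, -0.0], [-0.0, 0.0, -1.0]]
force: [-0.9, -0.7, 0.9]
gripper_width: 0.0209
grasp_force: 6.0
t: 6.65
position: [0.6338, 0.0375, 0.0607]
eef_rot: [[0.981, 0.193, 0.001], [0.193, -0.981, -0.0], [0.001, 0.0, -1.0]]
force: [-1.9, 0.2, 2.9]
gripper_width: 0.0207
grasp_force: 6.0
```

```bash
cat > look.py <<'E'
import sys,numpy as np,cv2
from h import *
from plant import ctrl
n=sys.argv[1]
c=ctrl.capture("wrist");s=ctrl.get_state();p=s['position'];R=s['eef_rot']
T=(cloud(c)-p)@R;g=c["color"].max(-1);print(s["t"],p.round(4),s["force"].round(1),s["gripper_width"])
for v in range(246,345,6): print(v,T[v,318].round(4),g[v,318],end=" | ")
d=ctrl.capture("scene");np.savez(n+".npz",wc=c["color"],sc=d["color"])
o=np.zeros((480,800,3),np.uint8);o[:,:380]=c["color"][:,130:510,::-1]
o[:420,380:]=cv2.resize(d["color"][195:275,290:370,::-1],(420,420),interpolation=2)
cv2.imwrite(f"pics/{n}.png",o)
E
python3 look.py w4
```

```text
6.7 [0.6338 0.0375 0.0607] [-1.7  0.   4.4] 0.020713544021980036
246 [ 0.0242 -0.0007  0.0082] 69 | 252 [ 0.0206 -0.0006  0.009 ] 68 | 258 [ 0.0186 -0.0006  0.0052] 95 | 264 [ 0.0179 -0.0006 -0.0022] 86 | 270 [ 0.0162 -0.0006 -0.0059] 101 | 276 [ 0.0144 -0.0006 -0.0093] 86 | 282 [ 0.0114 -0.0006 -0.0095] 16 | 288 [ 0.0079 -0.0006 -0.0088] 17 | 294 [ 0.0049 -0.0006 -0.0092] 128 | 300 [ 0.0009 -0.0006 -0.0075] 39 | 306 [-0.0028 -0.0006 -0.0066] 27 | 312 [-0.0067 -0.0006 -0.0057] 23 | 318 [-0.0114 -0.0006 -0.0034] 26 | 324 [-0.0152 -0.0006 -0.0029] 23 | 330 [-0.0193 -0.0006 -0.0019] 24 | 336 [-0.0241 -0.0006  0.0001] 25 | 342 [ 0.0301 -0.0007 -0.0888] 36 |
```

The cell is pivoting as planned: button up by about 0.28 rad and laterally centred. I'll keep lowering.

```bash

python3 -m jog '0.01 0 0 .002 0;0.01 0 0 .004 0;0.01 0 0 .004 0';python3 look.py w5;python3 -m jog '0.01 0 0 .001 0;0.01 0 0 .002 0;0.01 0 0 .002 0'; python3 look.py w6
```

```text
t: 7.05
position: [0.6346, 0.0376, 0.0574]
eef_rot: [[0.981, 0.193, 0.003], [0.193, -0.981, 0.0], [0.003, 0.0, -1.0]]
force: [-0.2, -0.0, 6.8]
gripper_width: 0.021
grasp_force: 6.0
7.1 [0.6347 0.0376 0.0575] [-0.7  0.6  6.8] 0.02091603319267499
246 [ 0.0251 -0.0007  0.005 ] 69 | 252 [ 0.0221 -0.0007  0.0045] 68 | 258 [ 0.0186 -0.0007  0.0052] 65 | 264 [ 0.0177 -0.0007 -0.0016] 84 | 270 [ 0.0166 -0.0007 -0.007 ] 87 | 276 [ 0.014  -0.0007 -0.0082] 108 | 282 [ 0.0127 -0.0007 -0.0125] 25 | 288 [ 0.0096 -0.0007 -0.0126] 13 | 294 [ 0.0064 -0.0007 -0.0123] 15 | 300 [ 0.0024 -0.0007 -0.0105] 169 | 306 [-0.0011 -0.0007 -0.0101] 27 | 312 [-0.0048 -0.0007 -0.0092] 25 | 318 [-0.0085 -0.0006 -0.0085] 25 | 324 [-0.0131 -0.0006 -0.0065] 23 | 330 [-0.0166 -0.0006 -0.0063] 23 | 336 [-0.021  -0.0006 -0.005 ] 23 | 342 [ 0.0299 -0.0007 -0.0884] 37 | t: 7.45
position: [0.635, 0.0377, 0.0559]
eef_rot: [[0.981, 0.193, 0.004], [0.193, -0.981, 0.0], [0.004, 0.0, -1.0]]
force: [-0.5, 1.0, 8.0]
gripper_width: 0.0205
grasp_force: 6.0
7.5 [0.635  0.0377 0.0558] [0.1 0.4 8.1] 0.02106822076095882
246 [ 0.0253 -0.0006  0.0044] 72 | 252 [ 0.0748 -0.0007 -0.1573] 69 | 258 [ 0.0186 -0.0006  0.0051] 68 | 264 [ 0.018  -0.0006 -0.0022] 95 | 270 [ 0.0167 -0.0006 -0.0072] 86 | 276 [ 0.0148 -0.0006 -0.0102] 102 | 282 [ 0.013  -0.0006 -0.0131] 99 | 288 [ 0.0106 -0.0006 -0.0148] 15 | 294 [ 0.0073 -0.0006 -0.0141] 14 | 300 [ 0.0034 -0.0006 -0.0125] 132 | 306 [-0.0001 -0.0006 -0.0119] 87 | 312 [-0.0043 -0.0006 -0.0101] 21 | 318 [-0.0078 -0.0006 -0.0098] 23 | 324 [-0.0114 -0.0006 -0.0093] 24 | 330 [-0.0163 -0.0006 -0.0069] 25 | 336 [-0.0197 -0.0006 -0.007 ] 23 | 342 [ 0.0308 -0.0007 -0.0898] 39 |
```

View pics/w6.png

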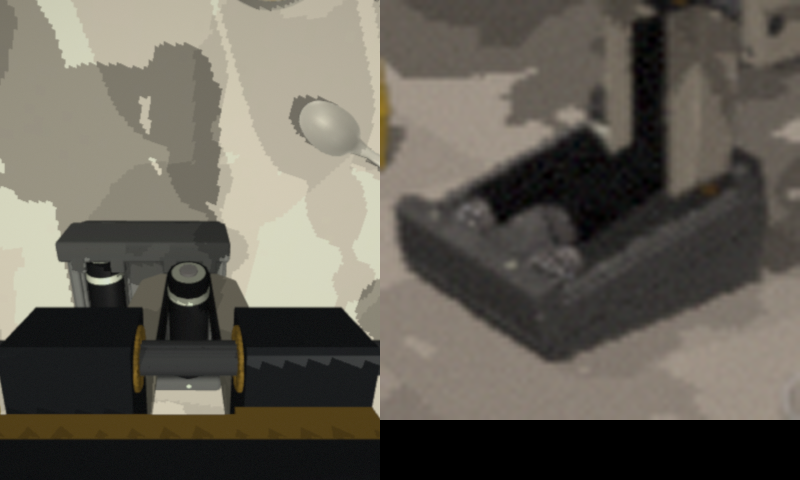

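The scene view shows the flat end caught on the top rim of the spring pad (scene ≈(397,244)), so the cell is now slipping in the grip instead of pivoting. I'll back up slightly, shift 8 mm up-bay, and release between narrowly opened fingers so it slides onto the pad.

```bash

python3 -m jog '0.01 0 0 -.003 0;0.01 .004 0 -.003 0;0.01 .008 0 -.003 0;0.01 .008 0 -.003 0;0.01 .008 0 -.001 0;0.01 .008 0 0 0' 8;python3 -m jog '0.028 0 0 0 0;0.028 0 0 0 0;0.028 0 0 0 0;0.028 0 0 0 0'; python3 look.py w7
```

```text
t: 8.15
position: [0.6376, 0.0383, 0.0536]
eef_rot: [[0.981, 0.192, -0.008], [0.192, -0.981, -0.001], [-0.009, -0.0, -1.0]]
force: [-20.4, -4.1, 17.7]
gripper_width: 0.0209
grasp_force: 17.3
t: 8.55
position: [0.639, 0.0396, 0.0525]
eef_rot: [[0.981, 0.193, -0.005], [0.193, -0.981, 0.001], [-0.005, -0.002, -1.0]]
force: [-7.7, 1.8, 2.1]
gripper_width: 0.0277
grasp_force: 5.6
8.6 [0.639  0.0396 0.0526] [-7.5  1.9  2.9] 0.028003725946318638
246 [ 0.0245 -0.0007  0.007 ] 56 | 252 [ 0.0234 -0.0007  0.0003] 62 | 258 [ 0.0204 -0.0007 -0.0003] 70 | 264 [ 0.0165 -0.0007  0.0017] 71 | 270 [ 0.0144 -0.0006 -0.0013] 32 | 276 [ 0.0131 -0.0006 -0.0061] 110 | 282 [ 0.0114 -0.0006 -0.0096] 100 | 288 [ 0.0095 -0.0006 -0.0123] 102 | 294 [ 0.0074 -0.0006 -0.0144] 130 | 300 [ 0.0056 -0.0006 -0.0171] 61 | 306 [ 0.0027 -0.0006 -0.0174] 16 | 312 [-0.002  -0.0006 -0.0145] 90 | 318 [-0.0072 -0.0006 -0.0108] 61 | 324 [-0.0125 -0.0006 -0.0075] 22 | 330 [-0.0181 -0.0006 -0.0039] 21 | 336 [-0.0239 -0.0006 -0.0003] 22 | 342 [ 0.0308 -0.0007 -0.0899] 32 |
```

View pics/w7.png

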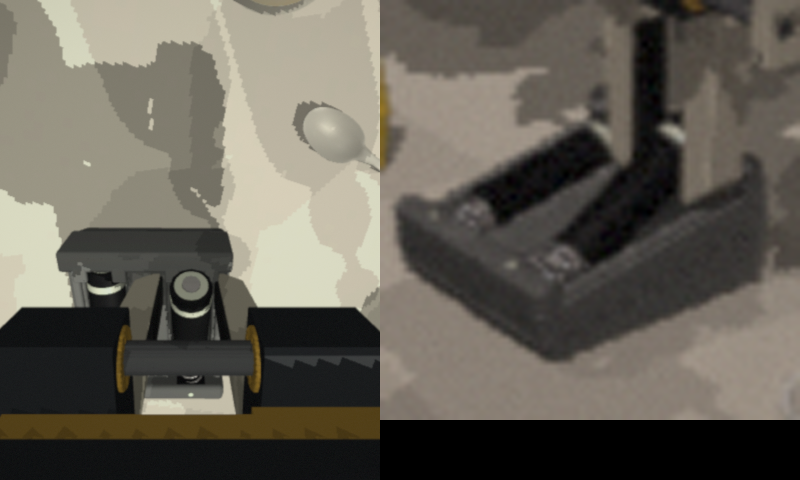

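The cell now lies as the task describes: flat end on the pad, button end on the block, about 0.39 rad to the floor. The fingers are touching the lip, so I'll back off 10 mm before regripping.

```bash

python3 -m jog '0.028 -.01 0 -.002 0;0.028 -.01 0 -.002 0;0.028 -.01 0 -.002 0;0.028 -.01 0 -.002 0'; python3 look.py w8
```

```text
t: 9.05
position: [0.6318, 0.037, 0.0563]
eef_rot: [[0.981, 0.192, 0.001], [0.192, -0.981, -0.0], [0.001, 0.0, -1.0]]
force: [-0.2, 0.8, -0.2]
gripper_width: 0.028
grasp_force: 0.0
9.1 [0.6317 0.037  0.0563] [-0.8 -0.3 -0.1] 0.02805135839007062
246 [ 0.0254 -0.0007  0.0041] 71 | 252 [ 0.0226 -0.0006  0.0028] 45 | 258 [ 0.0218 -0.0006 -0.0041] 117 | 264 [ 0.019  -0.0006 -0.0051] 99 | 270 [ 0.0175 -0.0006 -0.0094] 101 | 276 [ 0.015  -0.0006 -0.0106] 130 | 282 [ 0.0133 -0.0006 -0.014 ] 41 | 288 [ 0.0101 -0.0006 -0.0137] 17 | 294 [ 0.0059 -0.0006 -0.0113] 51 | 300 [ 0.0012 -0.0006 -0.0082] 106 | 306 [-0.0036 -0.0006 -0.0051] 24 | 312 [-0.0091 -0.0006 -0.0013] 26 | 318 [-0.0141 -0.0006  0.0014] 23 | 324 [-0.0192 -0.0006  0.004 ] 23 | 330 [-0.0248 -0.0006  0.0072] 24 | 336 [-0.0324 -0.0006  0.0133] 24 | 342 [ 0.0302 -0.0007 -0.089 ] 37 |
```

```bash

python3 -m jog '0.028 0 0 .0015 0;0.01 0 0 .0015 0;0.01 0 0 .0015 0;0.01 0 0 .0015 0;0.01 0 0 .0015 0' 25; python3 -m jog '0.01 -.003 0 .0005 0;0.01 -.006 0 .001 0;0.01 -.009 0 .0015 0;0.01 -.0125 0 .002 0;0.01 -.0125 0 .002 0;0.01 -.0125 0 .002 0'; python3 look.py w9
```

```text
t: 9.65
position: [0.6314, 0.0371, 0.0545]
eef_rot: [[0.981, 0.192, -0.0], [0.192, -0.981, -0.0], [-0.0, 0.0, -1.0]]
force: [-0.2, 0.2, -1.3]
gripper_width: 0.0203
grasp_force: 25.0
t: 10.25
position: [0.6205, 0.0349, 0.0536]
eef_rot: [[0.981, 0.192, 0.004], [0.192, -0.981, 0.0], [0.004, 0.0, -1.0]]
force: [6.4, 1.4, 0.5]
gripper_width: 0.02
grasp_force: 25.0
10.3 [0.6206 0.0349 0.0536] [ 5.6  2.2 -0.9] 0.020292828667002487
246 [ 0.0184 -0.0007  0.0269] 44 | 252 [ 0.0143 -0.0007  0.0281] 40 | 258 [ 0.021  -0.0007 -0.0019] 128 | 264 [ 0.0202 -0.0007 -0.0083] 101 | 270 [ 0.0184 -0.0007 -0.0116] 102 | 276 [ 0.0155 -0.0007 -0.0119] 118 | 282 [ 0.0134 -0.0007 -0.0143] 125 | 288 [ 0.011  -0.0007 -0.0157] 12 | 294 [ 0.007  -0.0007 -0.0136] 14 | 300 [ 0.0023 -0.0007 -0.0105] 175 | 306 [-0.0022 -0.0006 -0.008 ] 25 | 312 [-0.0078 -0.0006 -0.0038] 23 | 318 [-0.0127 -0.0006 -0.0011] 25 | 324 [-0.0184 -0.0006  0.0026] 21 | 330 [-0.0241 -0.0006  0.006 ] 24 | 336 [-0.0309 -0.0006  0.0107] 23 | 342 [ 0.0299 -0.0007 -0.0886] 36 |
```

View pics/w9.png

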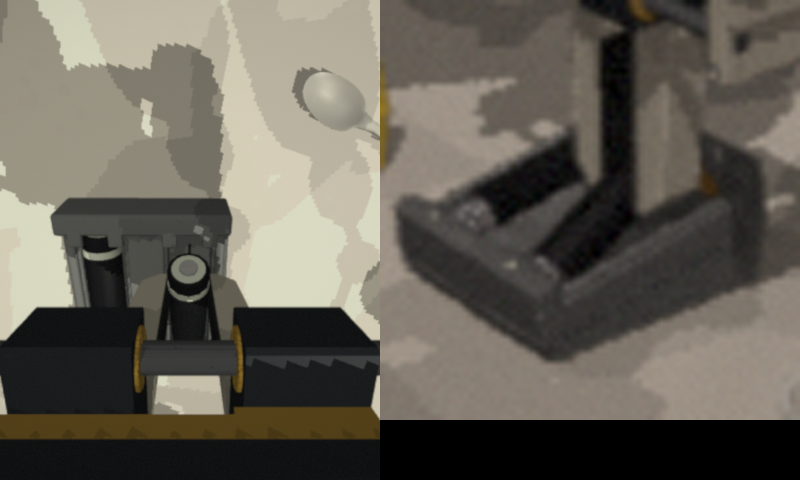

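Wrist and scene show the front face is now clear in front of the lip. The force reading of about 6.5 N means the pad is roughly 11 mm in. Next I'll lower the button end.

```bash

python3 -m jog '0.01 .0005 0 .0015 0;0.01 .001 0 .003 0;0.01 .002 0 .0045 0;0.01 .003 0 .0055 0;0.01 .003 0 .0055 0;0.01 .003 0 .0055 0'; python3 look.py w10
```

```text
t: 10.95
position: [0.6235, 0.0354, 0.0489]
eef_rot: [[0.981, 0.193, 0.004], [0.193, -0.981, 0.0], [0.003, 0.001, -1.0]]
force: [3.3, 1.1, 5.9]
gripper_width: 0.0204
grasp_force: 25.0
11.0 [0.6235 0.0353 0.0489] [3.1 0.3 6. ] 0.02005158421376875
246 [ 0.0199 -0.0007  0.0222] 59 | 252 [ 0.0229 -0.0007  0.002 ] 63 | 258 [ 0.0223 -0.0007 -0.0058] 96 | 264 [ 0.0201 -0.0007 -0.0081] 98 | 270 [ 0.0181 -0.0007 -0.0108] 97 | 276 [ 0.0162 -0.0007 -0.0136] 125 | 282 [ 0.0139 -0.0007 -0.0154] 16 | 288 [ 0.0099 -0.0007 -0.0132] 13 | 294 [ 0.0064 -0.0007 -0.0124] 122 | 300 [ 0.0016 -0.0006 -0.009 ] 21 | 306 [-0.0027 -0.0006 -0.007 ] 24 | 312 [-0.0065 -0.0006 -0.006 ] 24 | 318 [-0.012  -0.0006 -0.0023] 23 | 324 [-0.0161 -0.0006 -0.0014] 23 | 330 [-0.0225 -0.0006  0.0034] 23 | 336 [-0.0268 -0.0006  0.0043] 25 | 342 [ 0.0304 -0.0007 -0.0892] 38 |
```

```bash

python3 -m jog '0.028 0 0 0 0;0.028 0 0 0 0;0.028 0 0 0 0;0.028 0 0 -.002 0'; python3 look.py w11
```

```text
t: 11.45
position: [0.6213, 0.0352, 0.0485]
eef_rot: [[0.981, 0.192, -0.001], [0.192, -0.981, -0.0], [-0.001, -0.0, -1.0]]
force: [0.1, -0.1, 0.3]
gripper_width: 0.0278
grasp_force: 0.0
11.5 [0.6216 0.0352 0.0489] [ 0.1 -0.3  0.2] 0.02808228463029464
246 [ 0.0198 -0.0007  0.0219] 47 | 252 [ 0.025  -0.0007 -0.0051] 105 | 258 [ 0.0231 -0.0007 -0.0085] 100 | 264 [ 0.021  -0.0007 -0.0109] 103 | 270 [ 0.0182 -0.0007 -0.0113] 129 | 276 [ 0.0168 -0.0007 -0.0154] 15 | 282 [ 0.0137 -0.0007 -0.0151] 15 | 288 [ 0.0097 -0.0007 -0.0128] 78 | 294 [ 0.0052 -0.0007 -0.01  ] 78 | 300 [ 0.0009 -0.0007 -0.0076] 25 | 306 [-0.0027 -0.0007 -0.0069] 26 | 312 [-0.0081 -0.0007 -0.0032] 26 | 318 [-0.0124 -0.0007 -0.0017] 23 | 324 [-0.0171 -0.0007  0.0004] 26 | 330 [-0.022  -0.0007  0.0026] 25 | 336 [-0.0274 -0.0007  0.0052] 25 | 342 [ 0.0299 -0.0007 -0.0884] 36 |
```

View pics/w11.png

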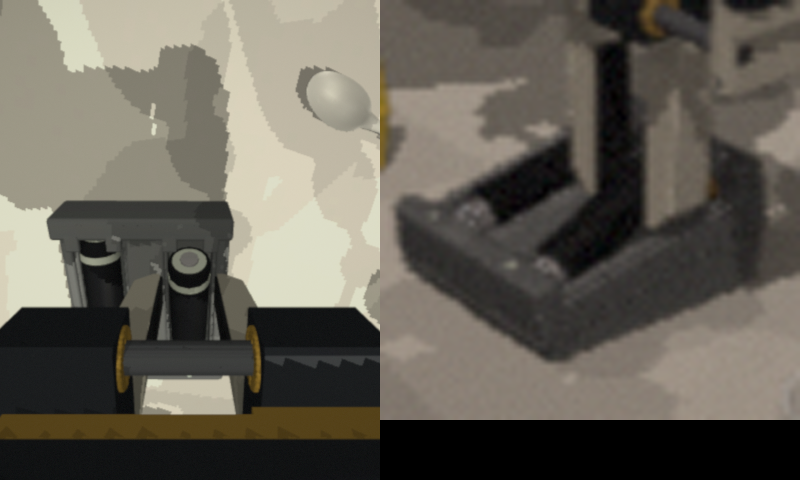

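Still held: the cell leans against the lip's front edge at about 0.26 rad to the floor, with the spring loaded and no force on the arm. I'll rise, close the fingers and come over the button end to press it down.

```bash

python3 -m jog '0.028 0 0 -.02 0;0.028 0 0 -.035 0;0.0 .006 0 -.04 0;0.0 .0133 0 -.04 0;0.0 .0133 0 -.04 0;0.0 .0133 0 -.04 0;0.0 .0133 0 -.04 0;0.0 .0133 0 -.04 0' 10; python3 look.py w12
```

```text
t: 12.35
position: [0.6346, 0.0378, 0.0883]
eef_rot: [[0.981, 0.192, -0.001], [0.192, -0.981, -0.0], [-0.001, -0.0, -1.0]]
force: [0.2, -0.3, -0.8]
gripper_width: 0.0003
grasp_force: 0.0
12.4 [0.6347 0.0378 0.0885] [-0.7  1.2  0.7] 0.00043098695673480776
246 [ 0.0081 -0.0007  0.0605] 60 | 252 [ 0.011  -0.0007  0.038 ] 101 | 258 [ 0.0094 -0.0007  0.0313] 89 | 264 [ 0.0067 -0.0007  0.0284] 100 | 270 [ 0.0045 -0.0007  0.0243] 58 | 276 [ 0.0072 -0.0007  0.0084] 20 | 282 [ 0.0071 -0.0007  0.0003] 81 | 288 [ 0.0074 -0.0007 -0.0076] 18 | 294 [ 0.0072 -0.0007 -0.014 ] 18 | 300 [ 0.0037 -0.0007 -0.0132] 15 | 306 [ 0.0012 -0.0007 -0.0146] 18 | 312 [-0.0012 -0.0007 -0.0159] 15 | 318 [-0.0036 -0.0007 -0.0173] 15 | 324 [-0.0075 -0.0007 -0.016 ] 14 | 330 [-0.0513 -0.0006  0.0509] 16 | 336 [-0.0641 -0.0006  0.0636] 13 | 342 [ 0.0309 -0.0007 -0.0899] 29 |
```

```bash

python3 -m jog '0 0 0 .01 0;0 0 0 .016 0;0 0 0 .019 0;0 0 0 .019 0' | sed -n '1,2p;4p'; python3 -m jog '0 0 0 .002 0;0 0 0 .004 0;0 0 0 .004 0'| sed -n '1,2p;4p'
```

```text
t: 12.85
position: [0.6348, 0.0378, 0.0694]
force: [0.0, -0.4, -0.1]
t: 13.15
position: [0.6358, 0.0379, 0.0665]
force: [1.8, -0.9, 3.1]
```

```bash

python3 -m jog '0 0 0 .002 0;0 0 0 .004 0;0 0 0 .004 0'| sed -n '1,2p;4p'; python3 look.py w13
```

```text
t: 13.45
position: [0.635, 0.0378, 0.0619]
force: [1.3, 0.7, 3.2]
13.5 [0.6348 0.0378 0.0618] [ 1.5 -0.   3.1] 0.0006490417576613483
246 [ 0.0242 -0.0006  0.0084] 73 | 252 [ 0.0206 -0.0006  0.0093] 63 | 258 [ 0.0139 -0.0006  0.019 ] 56 | 264 [ 0.0119 -0.0006  0.0145] 92 | 270 [ 0.0097 -0.0006  0.0112] 104 | 276 [ 0.0074 -0.0006  0.0081] 12 | 282 [ 0.0075 -0.0006 -0.0002] 12 | 288 [ 0.0076 -0.0006 -0.0078] 55 | 294 [ 0.0069 -0.0006 -0.0132] 12 | 300 [ 0.0043 -0.0006 -0.0142] 18 | 306 [ 0.0016 -0.0006 -0.015 ] 19 | 312 [-0.0011 -0.0006 -0.0159] 16 | 318 [-0.0041 -0.0006 -0.0162] 18 | 324 [-0.0074 -0.0006 -0.0161] 16 | 330 [-0.0315 -0.0006  0.0184] 17 | 336 [-0.0368 -0.0006  0.0204] 18 | 342 [ 0.0303 -0.0007 -0.089 ] 33 |
```

It's going down at only 3 N, so I'll continue.

```bash

python3 -m jog '0 0 0 .0015 0;0 0 0 .003 0;0 0 0 .003 0'| sed -n '1,2p;4p';python3 -m jog '0 0 0 .001 0;0 0 0 .002 0;0 0 0 .002 0'| sed -n '1,2p;4p'; python3 look.py w14
```

```text
t: 13.85
position: [0.6346, 0.0378, 0.0585]
force: [0.5, 0.5, 2.0]
t: 14.15
position: [0.6345, 0.0378, 0.0569]
force: [-0.5, 0.5, 5.7]
14.2 [0.6346 0.0378 0.0569] [-3.  -1.2  4.8] 0.000677649993440217
246 [ 0.0254 -0.0007  0.0041] 73 | 252 [ 0.0222 -0.0007  0.0041] 64 | 258 [ 0.0188 -0.0007  0.0043] 64 | 264 [ 0.0141 -0.0007  0.0082] 13 | 270 [ 0.0111 -0.0007  0.0071] 14 | 276 [ 0.0073 -0.0007  0.008 ] 23 | 282 [ 0.0069 -0.0007  0.0009] 59 | 288 [ 0.0073 -0.0007 -0.0073] 15 | 294 [ 0.0069 -0.0006 -0.0133] 14 | 300 [ 0.0041 -0.0006 -0.014 ] 19 | 306 [ 0.0016 -0.0006 -0.0153] 19 | 312 [-0.0017 -0.0006 -0.015 ] 18 | 318 [-0.0042 -0.0006 -0.0163] 17 | 324 [-0.0063 -0.0006 -0.0182] 19 | 330 [-0.0303 -0.0006  0.0162] 17 | 336 [-0.0335 -0.0006  0.015 ] 18 | 342 [ 0.0308 -0.0007 -0.0898] 34 |
```

View pics/w14.png

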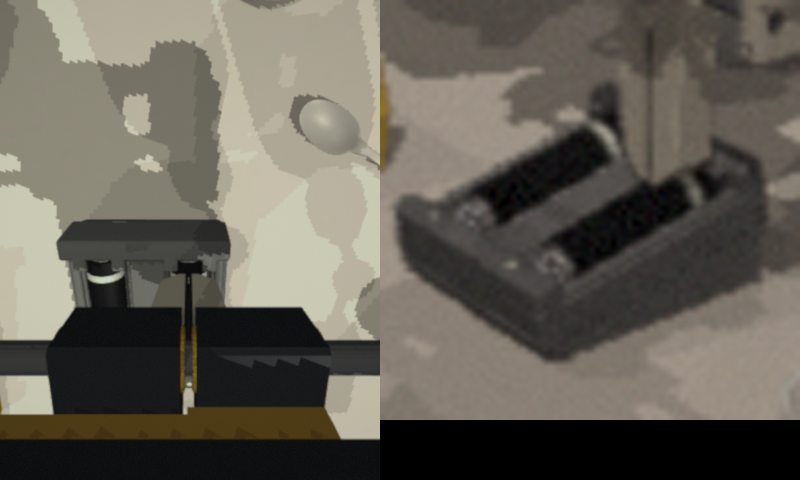

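The scene view shows the cell in the trough, parallel to its neighbour, with its front under the lip. I'll rise and check.

```bash

python3 -m jog '0 0 0 -.02 0;0 -.02 0 -.06 0;0 -.06 0 -.1 0;0 -.08 0 -.13 0;0 -.08 0 -.13 0;0 -.08 0 -.13 0;0 -.08 0 -.13 0' | sed -n '1,2p;4p'; python3 - <<'E'
from plant import ctrl
import cv2,numpy as np
from h import *
c=ctrl.capture("wrist");d=ctrl.capture("scene")
P=cloud(c);s=ctrl.get_state();R=s["eef_rot"];T=(P-s["position"])@R
o=np.zeros((420,800,3),np.uint8)
o[:,:400]=cv2.resize(c["color"][90:240,240:383,::-1],(400,420),interpolation=2)
o[:400,400:]=cv2.resize(d["color"][195:275,290:370,::-1],(400,400),interpolation=2)
cv2.imwrite("pics/final.png",o)
# ridge heights above table for both cells, in charger frame
a=np.radians(10.95);Q=np.array([[np.cos(a),-np.sin(a)],[np.sin(a),np.cos(a)]])
L=(P[...,:2]-[.6082,.0567])@Q
g=c["color"].max(-1)
for y in(-.024,.024):
    print(y,[(int(x*1000),round(float(1000*np.percentile(P[...,2][(abs(L[...,0]-x)<.002)&(abs(L[...,1]-y)<.002)],50)),1),int(np.median(g[(abs(L[...,0]-x)<.002)&(abs(L[...,1]-y)<.002)]))) for x in np.arange(-.03,.05,.004)])
E
```

```text
t: 14.95
position: [0.5561, 0.0225, 0.1855]
force: [0.4, -0.4, 0.2]
-0.024 [(-30, 280.7, 48), (-26, 279.1, 45), (-22, 276.9, 18), (-18, 39.3, 35), (-13, 40.1, 34), (-9, 40.4, 34), (-5, 41.9, 33), (-1, 42.1, 32), (2, 42.3, 31), (6, 43.7, 30), (10, 44.1, 29), (13, 45.3, 28), (18, 342.7, 132), (22, 46.6, 28), (26, 47.4, 195), (30, 48.3, 26), (34, 49.2, 25), (38, 47.8, 84), (42, 51.5, 107), (46, 52.4, 105)]
0.024 [(-30, 278.2, 50), (-26, 275.8, 40), (-22, 38.5, 26), (-18, 39.1, 27), (-13, 40.0, 27), (-9, 40.8, 26), (-5, 41.5, 27), (-1, 42.1, 27), (2, 42.7, 26), (6, 43.3, 26), (10, 44.3, 25), (13, 44.7, 24), (18, 45.4, 25), (22, 46.4, 25), (26, 47.5, 194), (30, 47.7, 28), (34, 48.5, 25), (38, 47.0, 70), (42, 51.8, 66), (46, 52.2, 66)]
```

View pics/final.png

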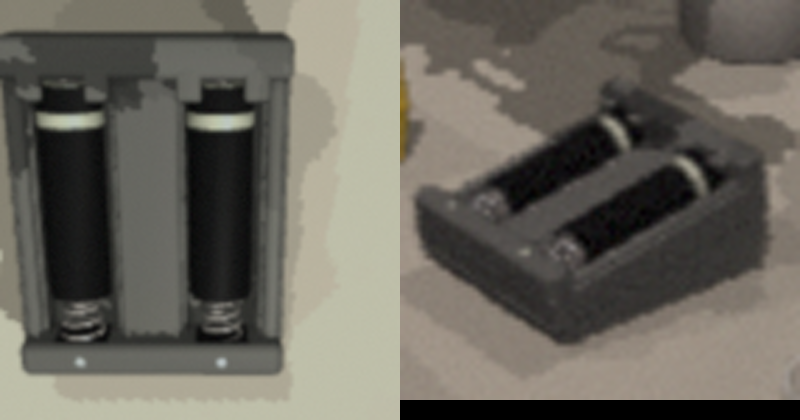

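The final view shows both cells alike: bands level at crop v≈120, both button ends under their lips. The ridge heights agree within 0.7 mm, so the cell is seated.

```bash
python3 -c "
from plant import ctrl
print(ctrl.job_done())"
```

```text
the job is handed in; nothing more can be done
None
```

I handed the job in at about 15 s: the spare cell is in the grey charger's empty bay, flat end on the spring and button end under the lip, lying level with its neighbour to within 0.7 mm. The highest force I read at the wrist was about 27 N. I moved neither the small cell nor the shot glass. No verdict came back at hand-in.

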